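Close the quick-action vise on a violin neck

TASK

A violin neck blank sits loose in the quick-action vise: with a fingertip press down the thumb plate in the middle of the sliding jaw to free its brake, keep it down and push the jaw along until the neck is snug between both jaws, then let the plate spring back up so that the brake holds the jaw there and come away. Do not force the jaw against its brake or squeeze the neck hard. Grip and lift nothing, and keep your fingers off the neck and the tools and jar around the vise.

Things in the scene. Friction and masses are not known exactly. Their poses are not given: they have to be found in the camera images.
- vise: Black quick-action vise on a 200 x 365 x 12 mm plywood board, fixed. Origin: on the bench, on its centre line. y = slide direction, from moving jaw to fixed jaw; x across the jaws; z up. Top of the flat ways (110 mm wide, y -175 to 140 mm) is 42 mm above the bench. End plate at y = -165 mm, 52 mm high; spindle head with a 130 mm cross bar, 32 mm above the bench, reaches y = -228 mm
- vise_jaw (a joint): Slide of the moving jaw towards the fixed jaw, m. Opening between the wooden faces = 140 mm - value; 0.098 with the 42 mm neck snug between both. Plate up: a brake holds it (some 40 N, not to be forced). Plate down: 2 to 3 N moves it. Front wall 24 mm thick, 110 mm across, top 87 mm above the bench; behind it a carriage 70 mm long, 100 mm across, top 68 mm above the bench
- thumb_plate (a joint): Downward travel of the thumb plate, m: 0 = up, brake on (reads within 0.5 mm of 0), 0.006 = bottomed. Spring: about 10 N to start, 12 to 13 N fully down; the brake is free once the plate is 1.5 mm down or more, and comes on again by itself when the plate is let up
- plate_top (a point): Centre of the top of the steel thumb plate on the moving jaw's carriage, 78 mm above the bench when up; moves with the jaw. Plate 80 mm across the jaws, 50 mm along the slide, with a lip 5 mm wide and 3 mm high at both ends of the slide direction (40 mm between lips). It lies 59 mm behind the jaw's face; the front wall's back is 35 mm ahead and 9 mm higher. Axes as vise
- jaw_face (a point): Middle of the moving jaw's wooden face, 64 mm above the bench. Axes as vise
- fixed_face (a point): Middle of the fixed jaw's wooden face, 64 mm above the bench, at y = 94 mm of the vise; jaw 110 mm across, top 87 mm above the bench. Axes as vise
- neck: Loose violin neck blank, pale maple, about 0.28 kg, 42 mm wide between flat cheeks (its y), 276 mm long (its x), lying across the ways 1 to 4 mm off the fixed jaw; slides easily. Origin: middle of the shank's underside, 42 mm above the bench. Shank 28 mm high; heel 55 mm high at x -107 to -62 mm; 48 mm scroll disc centred at x = 145 mm, 46 mm up
- gouge: Carving gouge lying on the bench, 28 mm thick, 227 mm long along its y, handle to -y; origin on the bench midway along. Leave alone
- finger_plane: Small brass plane 24 x 55 x 40 mm on the bench; origin under its middle. Leave alone
- spool_clamp: Wooden spool clamp, two 38 mm wooden spools on a threaded rod, standing upright, 110 mm tall; origin under its middle. Leave alone
- varnish_jar: Amber glass jar with a steel cap, 54 mm diameter, 75 mm tall; origin under its middle. Leave alone

How it is judged:
By the outcome, as a careful person would: the job done as asked, in the order asked, and still so for the second after the job is handed in, with the robot touching nothing.
It also fails if it takes over 38 s, if anything falls off the work surface, if the arm or the gripper's body presses on something with over 40 N, if the wrist force passes 120 N, or if a joint passes its speed limit or range.

ROBOT

A 6-joint arm with a two-finger parallel gripper is mounted at the origin on the work surface. World frame = base frame: x ahead of the robot, y to its left, z up, the work surface at z = 0. Lengths are in m, angles in degrees, forces in N, time in s.
With the tool pointing down it reaches from about 0.325 to 0.775 m from the base axis. Payload 5.5 kg.
Tool frame: the origin (TCP) lies midway between the tips of the shut fingers; the grasp point (between the pads) lies ctrl.tcp_to_grasp behind it (ctrl.tcp_to_grasp is the distance from the TCP to the grasp point, in m); z points along the fingers, y is the direction in which the jaws open and shut (so a half turn about z gives the same grasp; the last joint's range is limited). The gripper opens to 85 mm and grips with 20 to 120 N. Pads are 22 mm wide; open, the fingers measure 114 mm over their backs; the gripper's body (76 mm by 85 mm) begins 54 mm behind the grasp point. The pads swing forward as they close: fully open they stand 13 mm farther back than shut.
Start: joints at [67.684, 5.22, 70.514, -0, 104.267, -3.249], TCP at [0.196, 0.567, 0.231] pointing down, gripper open.
Joint ranges: [-164.24, 164.24], [-49.07, 125.15], [9.68, 141.18], [-86.29, 266.29], [3.28, 154.24], [-151.56, 151.56]. Speed limits (degrees/s): [147.25, 147.25, 172.46, 180, 180, 180].

INTERFACE

Orientations are given as [roll, pitch, yaw] about the fixed x, y, z axes, in that order (R = Rz(yaw) Ry(pitch) Rx(roll)).
In Python, from bench import ctrl gives the robot as it stands.
- The arm moves only by the shell command python3 -m pendant 'ROWS' [FORCE]. ROWS is JSON, a list of rows, each a list of 3 entries, a list of its own where there are three numbers: the opening, from 0 (shut) to 1 (fully open), then the shift along the world's x, y, z in mm, then the turn about the world's z in degrees. In form: [[jaw, [dx, dy, dz], twist], ...]. A call has 1 to 8 rows; each row is the pose to reach, as a shift and turn from the pose commanded when the call began; what a row does not reach only later rows make up. A row lasts 1/10 s, in which the tool goes at most 50 mm and 8.59 degrees, less where a joint would pass 70% of its speed; a pose out of reach is approached as far as the arm can. A call with a gripper value outside its range is refused whole. The fingers move at their own pace and stop on an object; FORCE is the grip in N (left out, the last holds). Time passes only in rows, so rows that repeat a pose let the fingers close. It gives the time, the measured TCP pose, the force and the opening at its end, in the units of the state.
- ctrl.sense(): the state, without advancing time (a new reading comes with each control period).
- ctrl.snapshot(name): name is "side" or "top" or "wrist"; returns a dict with "color" (420x560x3 uint8, red, green, blue), "fx", "fy", "cx", "cy" (pixels), "rvec" (rotation vector, rad) and "tvec" (3), from world to camera coordinates, as OpenCV has them. Camera axes: x right, y down, z forward; pixel columns grow to the right and rows downward; lengths in m; the calibration is good to about 2 mm. The wrist camera is an equidistant fisheye: a pixel r from the principal point sees the ray r / f radians off the axis. A picture is of the moment at which its call begins. There is no depth.
- ctrl.close_job(): hands the job in, once; it reports no verdict.
The state is a dict: "time_s": time; "qpos": joint angles; "qd": joint speeds; "tau": joint torques, N m; "tcp_pos": TCP position; "tool_rot": TCP orientation; "wrist_force": force on the tool from outside, world axes, zero at the start; "moment": the same for the moment, N m; "opening": finger opening in m.
Only numpy, scipy, OpenCV 4.12 (cv2) and the standard library are available. Lean on these libraries where they do the work, as an engineer would, in place of code of your own. Each camera call takes 0.05 s, during which the arm holds its last target. There are 200 camera calls.

## Working session

There is one attempt and no reset: what is moved stays moved. The work goes in short steps, Python scripts to look and compute and a shell command to move; the robot and the scene stay as the last step left them, time stands still between calls to the robot, and variables do not carry over. Pictures are saved under pics/ and viewed, about 8 in all and at most 12, crops included, and the job is handed in when it is done.

```bash
mkdir -p pics; ls; python3 - <<'E'
from bench import ctrl
import cv2
s=ctrl.sense();print(s, ctrl.tcp_to_grasp)
for n in("top","side"):
    p=ctrl.snapshot(n);print(n,p["fx"],p["fy"],p["cx"],p["cy"],p["rvec"],p["tvec"])
    cv2.imwrite(f"pics/{n}0.png",p["color"][:,:,::-1])
E
```

```text
pics
{'time_s': 0.0, 'qpos': array([ 6.76846292e+01,  5.26319034e+00,  7.05818356e+01, -2.35108392e-04,
        1.04268105e+02, -3.24809878e+00]), 'qd': array([ 0.00916325, -0.01126391, -0.03786983, -0.03578569, -0.10291459,
        0.01297092]), 'tau': array([-2.14569256e-03, -4.58737850e+01, -4.18007827e+01, -3.38428072e-04,
        1.19369075e-02, -2.76667811e-05]), 'tcp_pos': array([0.19589382, 0.56681352, 0.23015046]), 'tool_rot': array([-1.79887038e+02, -6.18232485e-03,  1.60932664e+02]), 'wrist_force': array([-0.2348363 , -0.14303924,  0.14255255]), 'moment': array([ 0.01514263,  0.01348635, -0.0083855 ]), 'opening': 0.08503853186955382} 0.0187
top 407.92300603024813 407.92300603024813 276.3160336541718 210.41164777645852 [ 2.17406407 -2.11825101  0.2342149 ] [0.05982692 0.59126104 0.89014874]
side 541.2844012957493 541.2844012957493 272.93509389029595 206.81122717052372 [ 2.11053787 -0.87903203  0.3908372 ] [-0.36714495  0.37087825  0.6912471 ]
```

View pics/top0.png

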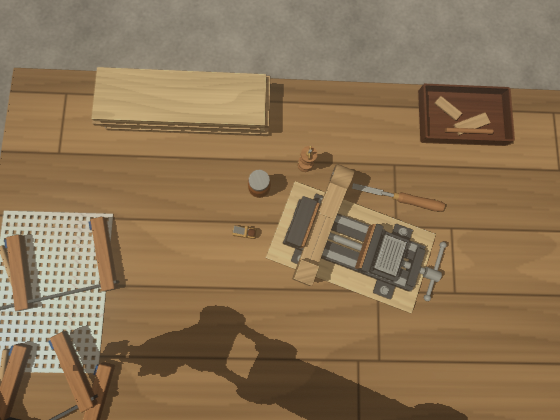

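View pics/side0.png

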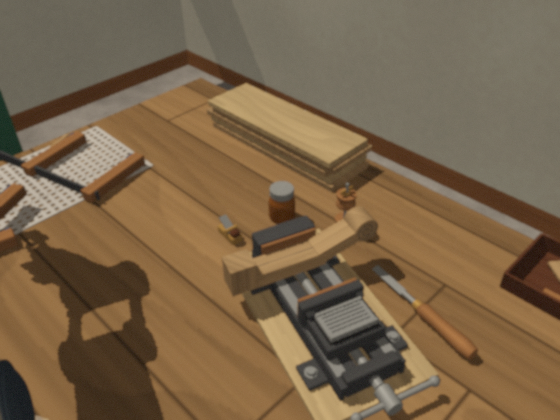

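The top view shows the vise at about (350,247). Its board corners are near (298,183), (435,237), (413,310) and (268,258), the plate near (391,256), and the cross bar near (436,270). In the side view the plate is near (345,320). Next I'll cast rays through these and take an enlarged crop.

```bash
cat > h.py <<'E'
import cv2,numpy as np
from bench import ctrl
def ray(p,uv):
    R,_=cv2.Rodrigues(np.array(p["rvec"],float));t=np.array(p["tvec"],float)
    d=np.array([(uv[0]-p["cx"])/p["fx"],(uv[1]-p["cy"])/p["fy"],1.])
    return -R.T@t,R.T@d
def onz(p,uv,z):
    c,d=ray(p,uv);return c+d*(z-c[2])/d[2]
def proj(p,X):
    K=np.array([[p["fx"],0,p["cx"]],[0,p["fy"],p["cy"]],[0,0,1.]])
    return cv2.projectPoints(np.float64(X).reshape(-1,1,3),np.float64(p["rvec"]),np.float64(p["tvec"]),K,None)[0].reshape(-1,2)
E
python3 - <<'E'
from h import *
p=ctrl.snapshot("top");q=ctrl.snapshot("side")
c=[onz(p,u,.012) for u in[(298,183),(435,237),(413,310),(268,258)]]
print(np.round(c,4)); print([round(np.linalg.norm(c[i]-c[(i+1)%4]),4) for i in range(4)])
print("plate top",onz(p,(391,256),.078),"side",onz(q,(345,320),.078))
a=cv2.resize(p["color"][165:320,255:455,::-1],None,fx=4,fy=4,interpolation=cv2.INTER_CUBIC)[:600,:800]
cv2.imwrite("pics/crop1.png",a)
E
```

```text
[[ 0.6661  0.0223  0.012 ]
 [ 0.5427 -0.3116  0.012 ]
 [ 0.3697 -0.2511  0.012 ]
 [ 0.4822  0.0907  0.012 ]]
[np.float64(0.3559), np.float64(0.1832), np.float64(0.3599), np.float64(0.1962)]
plate top [ 0.48934665 -0.18118171  0.078     ] side [ 0.4886576  -0.18213328  0.078     ]
```

View pics/crop1.png

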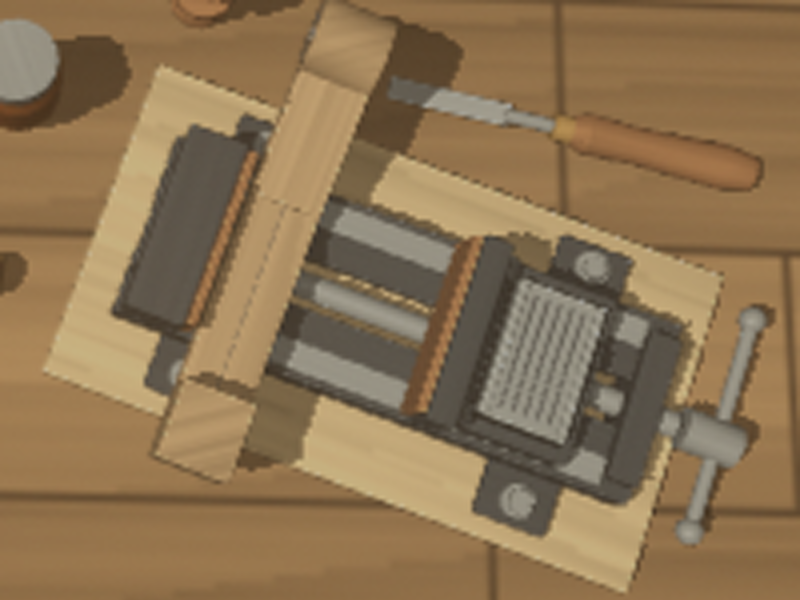

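The crop shows the board and jaws clearly. In crop pixels the grey plate corners are (525,278), (608,305), (562,442) and (477,412). The moving face's top edge runs (473,238) to (406,410), and the fixed face's runs (258,152) to (192,325).

```bash
python3 - <<'E'
from h import *
p=ctrl.snapshot("top")
f=lambda l,z:np.array([onz(p,(u/4+255-.375,v/4+165-.375),z) for u,v in l])
b=f([(160,66),(722,272),(630,592),(45,372)],.012)
pl=f([(525,278),(608,305),(562,442),(477,412)],.078)
m=f([(473,238),(406,410)],.087); x=f([(258,152),(192,325)],.087)
L=lambda a:[round(float(np.linalg.norm(a[i]-a[i-1])),4) for i in range(len(a))]
ang=lambda d:round(float(np.degrees(np.arctan2(d[1],d[0]))),1)
print("board",b.round(4),L(b)); print("dirs y",ang(b[0]-b[1]),ang(b[3]-b[2]),"x",ang(b[0]-b[3]),ang(b[1]-b[2]))
print("plate",pl.mean(0),L(pl),ang(pl[0]-pl[3]),ang(pl[1]-pl[2]))
print("faces",m.mean(0),x.mean(0),L(m),L(x),ang(m[0]-m[1]),ang(x[0]-x[1]),ang(x.mean(0)-m.mean(0)),np.linalg.norm(x.mean(0)-m.mean(0)))
E
```

```text
board [[ 0.6705  0.0306  0.012 ]
 [ 0.5534 -0.3124  0.012 ]
 [ 0.3637 -0.2488  0.012 ]
 [ 0.483   0.0958  0.012 ]] [0.1986, 0.3624, 0.2, 0.3646]
dirs y 71.1 70.9 x -19.2 -18.5
plate [ 0.49308336 -0.17997387  0.078     ] [0.0805, 0.0487, 0.0816, 0.0495] -20.9 -20.3
faces [ 0.51049635 -0.11993595  0.087     ] [ 0.55474243 -0.00085302  0.087     ] [0.1035, 0.1035] [0.1041, 0.1041] -22.0 -20.2 69.6 0.1270372395069001
```

The board gives the slide direction as about 71°. The plate centre is about (0.492,-0.178), and its measured size of 81x49 mm matches the given one. The tool should turn -90° so the 22 mm pad width lies along the slide, between the lips. Moving over at height with the fingers shut.

```bash
python3 -m pendant '[[0,[17,-44,0],-8.5],[0,[34,-88,0],-17],[0,[51,-132,0],-25.5],[0,[68,-176,0],-34],[0,[85,-220,0],-42.5],[0,[102,-264,0],-51],[0,[119,-308,0],-59.5],[0,[136,-352,0],-68]]'; python3 -m pendant '[[0,[17,-44,0],-8],[0,[34,-88,0],-16],[0,[51,-132,0],-22],[0,[74,-176,0],-22],[0,[98,-220,0],-22],[0,[122,-264,0],-22],[0,[140,-308,0],-22],[0,[150,-352,0],-22]]'; python3 -c "
from bench import ctrl
print(ctrl.sense())"
```

```text
time_s: 1.05
tcp_pos: [0.3322, 0.2134, 0.2314]
tool_rot: [180.0, -0.0, 92.6]
wrist_force: [1.0, -0.2, 0.4]
opening: 0.0002
time_s: 1.85
tcp_pos: [0.4827, -0.139, 0.2308]
tool_rot: [-180.0, -0.0, 70.9]
wrist_force: [0.4, 0.8, -0.2]
opening: 0.0002
{'time_s': 1.85, 'qpos': array([-1.99576882e+01, -9.83455643e+00,  8.52201382e+01,  1.21561320e-02,
        1.04632433e+02, -8.75715725e-01]), 'qd': array([-45.14290277,  30.42443102, -26.7419566 ,   0.14315697,
        -3.56016715, -45.03578632]), 'tau': array([  2.73528457, -37.08412528, -39.96942759,  -0.20832315,
         0.14656995,   1.01374671]), 'tcp_pos': array([ 0.48266416, -0.1390251 ,  0.23077656]), 'tool_rot': array([-1.79982167e+02, -1.20367811e-02,  7.09210946e+01]), 'wrist_force': array([ 0.42369027,  0.75520197, -0.21431632]), 'moment': array([-0.00168918, -0.02349006, -0.00947616]), 'opening': 0.00018015998020834775}
```

```bash
python3 -m pendant '[[0,[9,-39,0],0],[0,[9,-39,-30],0],[0,[9,-39,-70],0],[0,[9,-39,-110],0],[0,[9,-39,-130],0],[0,[9,-39,-130],0],[0,[9,-39,-130],0]]'; python3 - <<'E'
from h import *
s=ctrl.sense();print(s["tcp_pos"],s["wrist_force"])
p=ctrl.snapshot("side");w=ctrl.snapshot("wrist")
a=cv2.resize(p["color"][200:420,220:460,::-1],None,fx=2,fy=2,interpolation=cv2.INTER_CUBIC)
print(proj(p,[s["tcp_pos"]]))
cv2.imwrite("pics/c2.png",np.hstack([a[:420,:],cv2.resize(w["color"][:,:,::-1],None,fx=.57,fy=1)[:420]]))
E
```

```text
time_s: 2.55
tcp_pos: [0.4911, -0.1759, 0.1019]
tool_rot: [180.0, -0.0, 70.9]
wrist_force: [0.1, -0.1, 0.6]
opening: -0.0001
[ 0.49110789 -0.17593526  0.10189161] [ 0.14680452 -0.11276252  0.57970607]
[[343.82670194 306.20343063]]
```

View pics/c2.png

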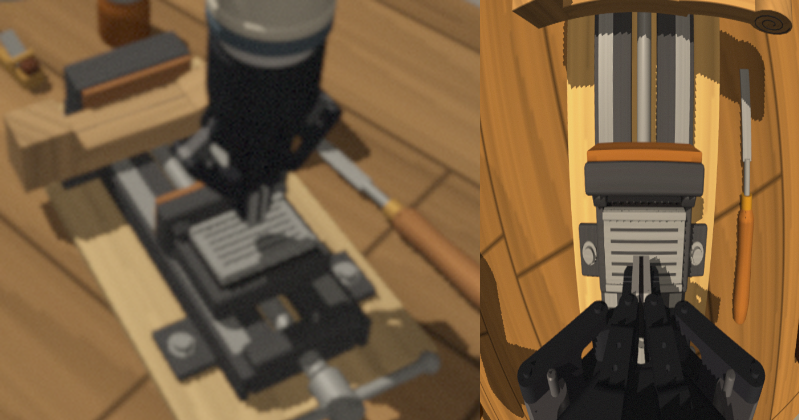

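The side crop shows the shut fingertips over the plate, and the wrist view shows them centred across it (tips at x about 641, plate 607–686), with nothing else nearby. Lowering onto the plate.

```bash
python3 -m pendant '[[0,[0,0,-8],0],[0,[0,0,-16],0],[0,[0,0,-20],0],[0,[0,0,-22],0],[0,[0,0,-23],0],[0,[0,0,-24],0],[0,[0,0,-24],0]]'; python3 -m pendant '[[0,[0,0,-1],0],[0,[0,0,-2],0],[0,[0,0,-3],0],[0,[0,0,-3],0]]'
```

```text
time_s: 3.35
tcp_pos: [0.491, -0.1759, 0.0778]
tool_rot: [180.0, 0.0, 70.9]
wrist_force: [-0.9, 1.1, 1.8]
opening: -0.0002
time_s: 3.75
tcp_pos: [0.4912, -0.176, 0.0762]
tool_rot: [179.9, 0.0, 70.9]
wrist_force: [-6.2, 2.6, 10.6]
opening: 0.0004
```

```bash
python3 -m pendant '[[0,[0,0,-1],0],[0,[0,0,-2],0],[0,[0,0,-3],0],[0,[0,0,-3],0]]'
```

```text
time_s: 4.15
tcp_pos: [0.4912, -0.176, 0.0734]
tool_rot: [179.9, 0.0, 70.9]
wrist_force: [-5.8, 2.3, 11.5]
opening: 0.0001
```

```bash
python3 -m pendant '[[0,[0.6,1.9,0],0],[0,[1.3,3.8,0],0],[0,[2.3,6.6,0],0],[0,[3.3,9.5,0],0],[0,[3.3,9.5,0],0]]'; python3 - <<'E'
from h import *
p=ctrl.snapshot("top");s=ctrl.sense();print(s["tcp_pos"],s["wrist_force"])
q=ctrl.snapshot("side")
a=cv2.resize(q["color"][200:420,220:460,::-1],None,fx=2,fy=2,interpolation=cv2.INTER_CUBIC)
cv2.imwrite("pics/c3.png",a)
E
```

```text
time_s: 4.65
tcp_pos: [0.4945, -0.1665, 0.0735]
tool_rot: [179.9, 0.0, 70.9]
wrist_force: [-6.6, 2.2, 12.2]
opening: 0.0
[ 0.49451198 -0.1665649   0.07356968] [-7.31500978  2.45369581 12.17682936]
```

View pics/c3.png

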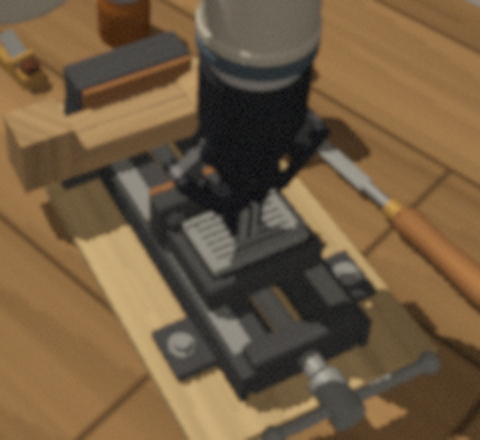

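The carriage has moved forward with the finger: the gap behind it has grown, and the plate is still down about 4 mm. Continuing, with a slight sideways relief.

```bash
python3 -m pendant '[[0,[1.3,4.8,0],0],[0,[3.4,11.5,0],0],[0,[5.6,19.2,0],0],[0,[8,26.8,0],0],[0,[10.6,34.4,0],0],[0,[13.2,42,0],0],[0,[15.2,47.7,0],0],[0,[15.8,49.6,0],0]]'; python3 -m pendant '[[0,[0,0,0],0]]'
```

```text
time_s: 5.55
tcp_pos: [0.5117, -0.1171, 0.0743]
tool_rot: [179.7, 0.0, 70.9]
wrist_force: [-3.0, -0.7, 11.4]
opening: 0.0002
time_s: 5.65
tcp_pos: [0.5118, -0.117, 0.0743]
tool_rot: [179.7, -0.0, 71.0]
wrist_force: [-1.2, 1.4, 11.5]
opening: 0.0
```

```bash
python3 -m pendant '[[0,[0.3,1,-1],0],[0,[0.7,1.9,-1],0],[0,[0.7,1.9,-1],0]]'; python3 - <<'E'
from h import *
s=ctrl.sense();print(s["tcp_pos"],s["wrist_force"])
p=ctrl.snapshot("top");q=ctrl.snapshot("side")
a=cv2.resize(p["color"][180:280,270:400,::-1],None,fx=4,fy=4,interpolation=cv2.INTER_CUBIC)[:400]
b=cv2.resize(q["color"][200:400,210:350,::-1],None,fx=2,fy=2,interpolation=cv2.INTER_CUBIC)[:400]
cv2.imwrite("pics/c4.png",np.hstack([a,b]))
E
```

```text
time_s: 5.95
tcp_pos: [0.5123, -0.1157, 0.0733]
tool_rot: [179.7, 0.0, 70.9]
wrist_force: [-2.6, -0.4, 12.9]
opening: 0.0
[ 0.51228675 -0.11568377  0.07330631] [-2.55053032 -0.41423982 12.93162067]
```

View pics/c4.png

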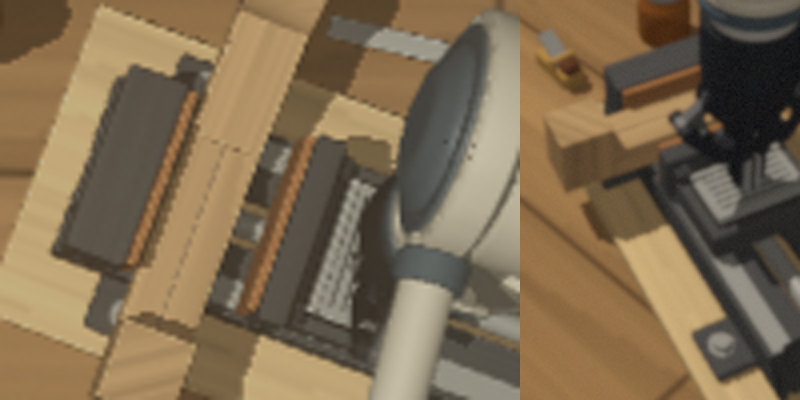

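The gap between jaw and neck is now small. In crop pixels the moving face's leading edge runs about (302,140) to (238,308), and the fixed face's (199,93) to (135,265).

```bash
python3 - <<'E'
from h import *
p=ctrl.snapshot("top")
f=lambda l,z:np.array([onz(p,(u/4+270-.375,v/4+180-.375),z) for u,v in l]).mean(0)
y=np.array([.3256,.9455,0])
print("opening",(f([(199,93),(135,265)],.087)-f([(302,140),(238,308)],.087))@y)
E
```

```text
opening 0.06180567037950313
```

```bash
python3 -m pendant '[[0,[1,2.8,0],0],[0,[2.3,6.6,0],0],[0,[3.6,10.4,0],0],[0,[4.6,13.2,0],0],[0,[4.6,13.2,0],0]]';python3 -m pendant '[[0,[0.3,0.95,0],0],[0,[0.65,1.9,0],0],[0,[0.65,1.9,0],0]]';python3 -m pendant '[[0,[0.3,0.95,0],0],[0,[0.65,1.9,0],0],[0,[0.65,1.9,0],0]]'
```

```text
time_s: 6.6
tcp_pos: [0.5171, -0.102, 0.0734]
tool_rot: [179.7, -0.0, 70.9]
wrist_force: [-2.8, 1.5, 13.1]
opening: -0.0
time_s: 6.9
tcp_pos: [0.5176, -0.1005, 0.0734]
tool_rot: [179.7, 0.0, 70.9]
wrist_force: [-2.8, -0.8, 11.8]
opening: -0.0003
time_s: 7.2
tcp_pos: [0.5182, -0.0986, 0.0734]
tool_rot: [179.7, 0.0, 70.9]
wrist_force: [-2.3, -1.2, 11.5]
opening: 0.0
```

```bash
for i in 1; do python3 -m pendant '[[0,[0.15,0.5,0],0],[0,[0.3,0.95,0],0],[0,[0.3,0.95,0],0]]'; done; python3 -m pendant '[[0,[0.15,0.5,0],0],[0,[0.3,0.95,0],0],[0,[0.3,0.95,0],0]]'; python3 -m pendant '[[0,[0.15,0.5,0],0],[0,[0.3,0.95,0],0],[0,[0.3,0.95,0],0]]'
```

```text
time_s: 7.5
tcp_pos: [0.5185, -0.098, 0.0734]
tool_rot: [179.7, 0.1, 70.9]
wrist_force: [-3.0, -1.3, 11.7]
opening: 0.0002
time_s: 7.8
tcp_pos: [0.5188, -0.0972, 0.0734]
tool_rot: [179.7, 0.1, 70.9]
wrist_force: [-3.0, -2.4, 12.4]
opening: 0.0004
time_s: 8.1
tcp_pos: [0.519, -0.0965, 0.0734]
tool_rot: [179.7, 0.1, 70.9]
wrist_force: [-2.2, -3.3, 10.9]
opening: -0.0
```

```bash
python3 -m pendant '[[0,[0.15,0.5,0],0],[0,[0.3,0.95,0],0],[0,[0.3,0.95,0],0]]'; python3 -m pendant '[[0,[0.15,0.5,0],0],[0,[0.3,0.95,0],0],[0,[0.3,0.95,0],0]]'; python3 - <<'E'
from h import *
p=ctrl.snapshot("top");q=ctrl.snapshot("side")
a=cv2.resize(p["color"][180:280,270:400,::-1],None,fx=4,fy=4,interpolation=cv2.INTER_CUBIC)[:400]
b=cv2.resize(q["color"][200:400,210:350,::-1],None,fx=2,fy=2,interpolation=cv2.INTER_CUBIC)[:400]
cv2.imwrite("pics/c5.png",np.hstack([a,b]))
E
```

```text
time_s: 8.4
tcp_pos: [0.5193, -0.0955, 0.0734]
tool_rot: [179.7, 0.1, 70.9]
wrist_force: [-3.0, -2.6, 12.7]
opening: 0.0001
time_s: 8.7
tcp_pos: [0.5196, -0.0947, 0.0734]
tool_rot: [179.7, 0.1, 70.9]
wrist_force: [-3.2, -3.0, 11.7]
opening: 0.0002
```

View pics/c5.png

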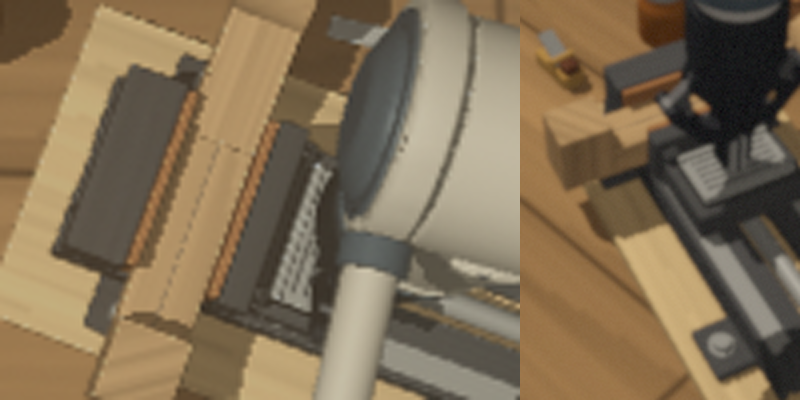

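The moving face's edge now runs about (272,124) to (208,297). It has closed up to the neck's near cheek, and a thin shadow line remains on the fixed-jaw side.

```bash
python3 -m pendant '[[0,[0.15,0.5,0],0],[0,[0.3,0.95,0],0],[0,[0.3,0.95,0],0]]';python3 -m pendant '[[0,[0.15,0.5,0],0],[0,[0.3,0.95,0],0],[0,[0.3,0.95,0],0]]'; python3 - <<'E'
from h import *
p=ctrl.snapshot("top")
f=lambda l,z:np.array([onz(p,(u/4+270-.375,v/4+180-.375),z) for u,v in l]).mean(0)
y=np.array([.3256,.9455,0])
print("opening at c5",(f([(199,93),(135,265)],.087)-f([(272,124),(208,297)],.087))@y)
E
```

```text
time_s: 9.1
tcp_pos: [0.5197, -0.0946, 0.0734]
tool_rot: [179.7, 0.2, 70.9]
wrist_force: [-3.8, -6.3, 11.7]
opening: -0.0002
time_s: 9.4
tcp_pos: [0.5199, -0.0941, 0.0734]
tool_rot: [179.7, 0.2, 70.8]
wrist_force: [-5.4, -7.6, 12.2]
opening: -0.0001
opening at c5 0.04375822467187656
```

```bash
python3 -m pendant '[[0,[0.15,0.5,0],0],[0,[0.3,0.95,0],0],[0,[0.3,0.95,0],0],[0,[0.3,0.95,0],0]]'; python3 - <<'E'
from h import *
p=ctrl.snapshot("top")
a=cv2.resize(p["color"][175:275,270:370,::-1],None,fx=6,fy=6,interpolation=cv2.INTER_CUBIC)
cv2.imwrite("pics/c6.png",a)
E
```

```text
time_s: 9.85
tcp_pos: [0.5203, -0.0932, 0.0734]
tool_rot: [179.7, 0.2, 70.8]
wrist_force: [-4.1, -8.5, 11.5]
opening: 0.0002
```

View pics/c6.png

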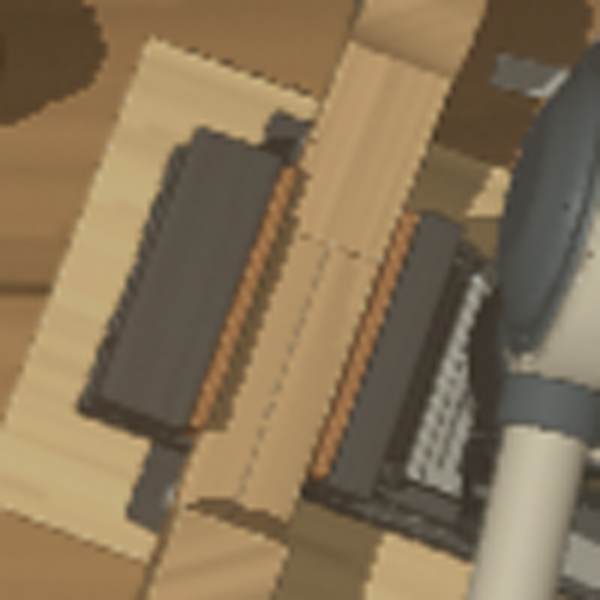

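```bash
python3 - <<'E'
from h import *
p=ctrl.snapshot("top")
f=lambda l,z:np.array([onz(p,(u/6+270-.417,v/6+175-.417),z) for u,v in l])
y=np.array([.3256,.9455,0]);x=np.array([.9455,-.3256,0])
F=f([(299,170),(207,428)],.087);M=f([(403,215),(313,475)],.087)
print("opening",(F.mean(0)-M.mean(0))@y,"F y",F@y,"M y",M@y)
# neck cheeks beyond the jaws, shank upper edge z=.070: far edge, near edge
print("neck far",f([(356,35),(300,165)],.070)@y,"near",f([(452,80),(418,185)],.070)@y)
E
python3 -m pendant '[[0,[0.15,0.5,0],0],[0,[0.3,0.95,0],0],[0,[0.3,0.95,0],0],[0,[0.3,0.95,0],0]]'
```

```text
opening 0.04204167843034185 F y [0.17789118 0.17787977] M y [0.13588808 0.13579952]
neck far [0.17347169 0.17694433] near [0.13308771 0.13221648]
time_s: 10.35
tcp_pos: [0.5207, -0.0923, 0.0735]
tool_rot: [179.6, 0.2, 70.8]
wrist_force: [-4.5, -8.3, 12.1]
opening: -0.0002
```

The opening measures 42.0 mm, and the finger now slips on the plate at about 9 N, so the jaw is stopped by the neck. I'll ease the push back by about 1 mm and then let the plate up slowly.

```bash
python3 -m pendant '[[0,[-0.15,-0.5,0],0],[0,[-0.3,-0.9,0],0],[0,[-0.3,-0.9,0],0]]'; python3 -m pendant '[[0,[0,0,1],0],[0,[0,0,2],0],[0,[0,0,3],0],[0,[0,0,4],0],[0,[0,0,5],0],[0,[0,0,6],0],[0,[0,0,7],0],[0,[0,0,8],0]]';python3 -m pendant '[[0,[0,0,2],0],[0,[0,0,5],0],[0,[0,0,10],0],[0,[0,0,20],0],[0,[0,0,50],0],[0,[0,0,90],0],[0,[0,0,130],0]]'; python3 -m pendant '[[0,[-10,-40,20],0],[0,[-20,-80,20],0],[0,[-40,-125,20],0],[0,[-55,-170,20],0],[0,[-65,-200,20],0],[0,[-65,-200,20],0]]'
python3 - <<'E'
from h import *
s=ctrl.sense();print(s["time_s"],s["wrist_force"])
p=ctrl.snapshot("top");q=ctrl.snapshot("side")
a=cv2.resize(p["color"][175:275,270:370,::-1],None,fx=5,fy=5,interpolation=cv2.INTER_CUBIC)
b=cv2.resize(q["color"][170:420,220:370,::-1],None,fx=2,fy=2,interpolation=cv2.INTER_CUBIC)
cv2.imwrite("pics/c7.png",np.hstack([a,b]))
E
```

```text
time_s: 10.65
tcp_pos: [0.5207, -0.0924, 0.0735]
tool_rot: [179.6, 0.1, 70.9]
wrist_force: [-2.6, -4.5, 12.8]
opening: 0.0002
time_s: 11.45
tcp_pos: [0.519, -0.09, 0.078]
tool_rot: [-180.0, -0.0, 70.9]
wrist_force: [0.5, 0.9, -0.4]
opening: 0.0
time_s: 12.15
tcp_pos: [0.5187, -0.0901, 0.21]
tool_rot: [-180.0, -0.0, 70.9]
wrist_force: [0.7, 0.4, 0.5]
opening: 0.0001
time_s: 12.75
tcp_pos: [0.4525, -0.2937, 0.2287]
tool_rot: [-180.0, 0.1, 70.6]
wrist_force: [0.2, 0.8, 0.4]
opening: 0.0003
12.75 [0.18056392 0.8419761  0.44099387]
```

View pics/c7.png

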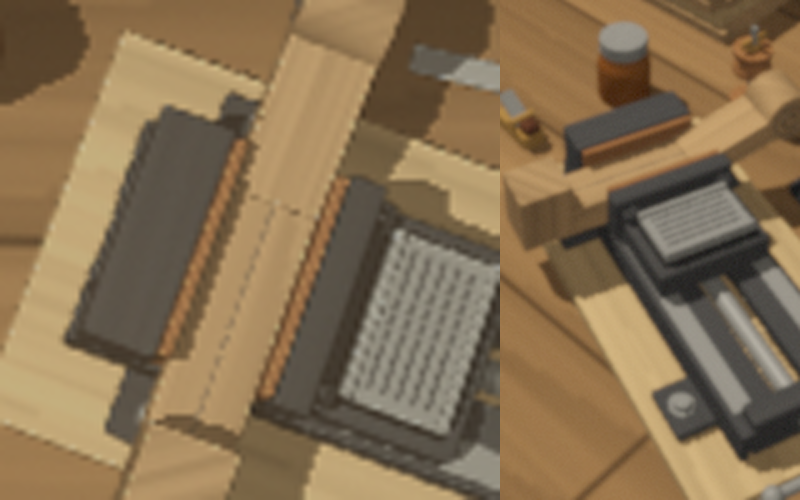

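The fingers are clear. The plate is up and fully visible, with its centre near (415,330) in the left crop. The face edges are the same distance apart as when snug (offset 17.4 x 7.6 px now, 17.3 x 7.5 px before). The jar, spool clamp and gouge tip look undisturbed. Handing in.

```bash
python3 -m pendant '[[0,[0,0,0],0],[0,[0,0,0],0]]' ; python3 -c "
from bench import ctrl
print(ctrl.close_job())"
```

```text
time_s: 13.05
tcp_pos: [0.4547, -0.2892, 0.2286]
tool_rot: [180.0, -0.0, 71.0]
wrist_force: [0.1, 0.4, 1.0]
opening: 0.0003
the job is handed in; nothing more can be done
None
```

I closed the vise on the neck and handed the job in at about 13 s; the hand-in gave no verdict.

- **Moves:** With the fingers shut I pressed the thumb plate down about 4 mm. Keeping it down, I slid the jaw about 85 mm until the push force rose to about 9 N along the slide and levelled off as the finger slipped on the plate. I then eased the push back to about 5 N, let the plate spring up and moved away.
- **Last checks:** The opening between the jaws measured 42.0 mm at the stop. After release the face edges were the same distance apart in the top view to within about 0.1 pixel, so the jaw held. The plate was up, the robot was touching nothing, and the tools and jar in view looked unmoved.
- **Less certain:** The top camera is only good to about 1–2 mm, and a thin dark strip still showed between the neck and the fixed jaw. I took it for the jaw's shadow. That the neck is snug therefore rests on the force rise together with the measured opening.
- **Also noted:** There was a sideways load of about 7 N across the jaws when I first pressed down, and I relieved most of it during the slide.

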